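Steady the spice shelf and finish its row

TASK

The spice shelf's adjustable foot, at its front left corner, hangs in the air: turn its three-armed handle clockwise, a push on an arm is enough, until the foot just touches the worktop and carries, without jacking the shelf up or shoving it out of place. Then stand the jar with the red and white label upright at the free end of the row on the shelf, in line with the two jars there and no more than a finger's width from the nearer one. Leave those two, the salt shaker and the dropper bottle as they are.

Things in the scene. Friction and masses are not known exactly. Their poses are not given: they have to be found in the camera images.
- shelf: low wooden shelf, 130 (x) x 300 (y) mm, 2.6 kg, loose. Origin: on the worktop under the board's centre, in the plane of its three fixed feet; x to its rear, y to its left end. Board top at z = 55; brass rail at x = 55, up to z = 78 mm. Adjustable foot's upright axis at (-40, 118) mm. The two jars stand on the centre line x = 0 at y about -65 and -115 mm; next free place at y about -15
- foot: adjustable foot: stem, 28 mm rubber sole, black three-armed handle, one piece. Origin: underside of the sole, z up. Clockwise from above screws it down, 5 mm a turn; starts 5 to 10 mm up. Turns against about 0.03 N m (0.8 N at 36 mm) and stays where left; once the sole bears it turns harder: a halted fingertip still feels 0.7 to 4 N (free: under 0.5). Screwed too far it lifts the shelf
- foot_sole (a point): centre of the underside of the adjustable foot's sole; its height is the gap to the worktop
- wheel_hub (a point): on the foot's axis at mid-height of the arms, 104 mm above the sole. Hub 20 mm wide, top 10 mm above this point. Three level arms, 10 mm thick, 120 degrees apart, with 16 mm balls centred 48 mm from the axis; the board is about 50 mm below them. It sinks with the foot
- red_tip (a point): centre of the red ball on the end of one of the three arms, 48 mm from the axis (the other two balls are black)
- jar_new: spice jar to be shelved: dark cap with a pale top, red and white label; 41 mm in diameter, 105 mm tall, about 0.11 kg; stands on the worktop left of the shelf. Origin: centre of its underside
- jar_next: spice jar with dark cap and blue label, on the shelf, the nearer (left) one of the two; 41 mm in diameter, 105 mm tall. Origin: centre of its underside
- jar_end: spice jar with dark cap and blue label, on the shelf, the one at the right end; same size and origin
- salt_shaker: grey salt shaker, 44 mm in diameter, 90 mm tall, on the worktop left of the shelf, a bystander. Origin: centre of its underside
- dropper: amber dropper bottle with black top, 34 mm in diameter, 102 mm tall, on the worktop left of the shelf, a bystander. Origin: centre of its underside

How it is judged:
On the way, in this order (a step that is already met when the one before it is completed fails the run):
1. the adjustable foot bears on the worktop (at least 0.3 N), screwed out at most 2.5 mm past the plane of the other feet, the handle let go, the new jar not yet on the shelf (contact force between foot and anything else above 0.3 N and height (world z) of foot_sole below 0.0012 m and z of foot_sole in the frame of shelf above -0.0025 m and contact force between foot and the arm below 0.05 N and contact force between foot and the fingers below 0.05 N and contact force between jar_new and shelf below 0.05 N), for 0.3 s.
2. the new jar stands on the shelf (contact force between jar_new and shelf above 0.2 N and z of jar_new in the frame of shelf above 0.05 m), for 0.2 s.
At the end, for the whole second after the job is handed in: Foot sole on the worktop (1.2 mm), at most 2.5 mm past the other feet; shelf within 30 mm of its start; new jar upright on the board left of the two, within 12 mm of the centre line, gap under 21 mm; other jars (32 mm), shaker and dropper (20 mm) upright in place; all at rest (height (world z) of foot_sole below 0.0012 m and z of foot_sole in the frame of shelf between -0.0025 and 0.0012 m and angle between shelf's own z axis and vertical below 0.03 rad and distance of shelf from where it was at the start of the episode below 0.03 m and z of jar_new in the frame of shelf between 0.052 and 0.059 m and z of jar_new in the frame of jar_next below 0.01 m and angle between each of jar_new, jar_next, jar_end's own z axis and vertical below 0.06 rad and x of jar_new in the frame of shelf between -0.012 and 0.012 m and y of jar_new in the frame of shelf above -0.035 m and horizontal distance between jar_new and jar_next below 0.062 m and linear speed of each of jar_new, shelf below 0.01 m/s and distance of each of jar_next, jar_end from where it was at the start of the episode below 0.032 m and distance of each of salt_shaker, dropper from where it was at the start of the episode below 0.02 m and angle between each of salt_shaker, dropper's own z axis and vertical below 0.2 rad); the robot touches nothing.
It fails at once if a bystander or a shelved jar is knocked over (angle between any of salt_shaker, dropper, jar_next, jar_end's own z axis and vertical above 0.6 rad).
It fails at once if the shelf is jacked up: the foot is screwed more than 5 mm past the plane of the other feet (z of foot_sole in the frame of shelf below -0.005 m).
It also fails if it takes over 67 s, if anything falls off the work surface, if the arm or the gripper's body presses on something with over 40 N, if the wrist force passes 120 N, or if a joint passes its speed limit or range.

ROBOT

A 6-joint arm with a two-finger parallel gripper is mounted at the origin on a cart in front of the work surface, level with it; the furniture and walls round the work are solid. World frame = base frame: x ahead of the robot, y to its left, z up, the work surface at z = 0. Lengths are in m, angles in rad, forces in N, time in s.
With the tool pointing down it reaches from about 0.35 to 0.775 m from the base axis. Payload 5.5 kg.
Tool frame: the origin (TCP) lies at the very end of the fingers, on their centre line; the grasp point (between the pads) lies 19 mm behind it (grip_point_offset is the distance from the TCP to the grasp point, in m); z points along the fingers, y is the line along which they close (so a half turn about z gives the same grasp; the last joint's range is limited). The gripper opens to 85 mm and grips with 20 to 120 N. Pads are 22 mm wide; open, the fingers measure 114 mm over their backs; the gripper's body (76 mm by 85 mm) begins 54 mm behind the grasp point. The pads swing forward as they close: fully open they stand 13 mm farther back than shut.
Start: joints at [1.174, 0.313, 0.046, 1.304, 0, 1.431], TCP at [0.146, 0.556, 0.198] pointing down, gripper open.
Joint ranges: [-2.76, 2.76], [-0.86, 1.69], [-1.03, 1.26], [-2.2, 2.34], [-1.47, 1.5], [-3.14, 3.14]. Speed limits (rad/s): [2.57, 2.57, 3.14, 3.14, 3.14, 3.14].

INTERFACE

Orientations are given as a unit quaternion [w, x, y, z].
In Python, from rig import * gives the robot as it stands.
- The arm moves only by the shell command python3 -m creep 'ROWS' [FORCE]. ROWS is JSON, a list of rows, each a list of 3 entries, a list of its own where there are three numbers: the opening, from 0 (shut) to 1 (fully open), then the shift along the tool's x, y, z in m, then the turn, a rotation vector about the tool's x, y, z in rad. A call has 1 to 10 rows; each row shifts and turns the commanded pose from where the row before left it, along the tool's axes as they then stand; what a row does not reach is not made up. A row lasts 1/12 s, in which the tool goes at most 41.7 mm and 7.16 degrees, less where a joint would pass 70% of its speed; a pose out of reach is approached as far as the arm can. A call with a gripper value outside its range is refused whole. The fingers move at their own pace and stop on an object; FORCE is the grip in N (left out, the last holds). Time passes only in rows, so rows that do not move let the fingers close. It gives the time, the measured TCP pose, the force, the opening and the grip force at its end, in the units of the state.
- get_state(): the state, without advancing time (a new reading comes with each control period).
- read_camera(name): name is "side" or "top" or "wrist"; returns the picture (420x560x3 uint8, red, green, blue); there is no depth.
- get_calibration(name): a dict with "mtx" (3x3 intrinsics, pixels), "R" (3x3) and "t" (3): a world point X has camera coordinates R X + t; the wrist camera has in their place "mount" (4x4, takes a point from camera to tool coordinates, whose origin is the TCP and whose axes are the flange's). Camera axes: x right, y down, z forward; pixel columns grow to the right and rows downward; lengths in m; the calibration is good to about 2 mm. A picture is of the moment at which its call begins: read the wrist's pose just before it. get_calibration takes no time and is no camera call.
- sign_off(): hands the job in; it is judged then, once.
Trained networks look in the newest picture that a camera, given by its name, has taken for a name from the list of things; names that differ only in an ending like _2 or _b are one class to them, and where a whole thing is asked for, a point or a joint stands for the part that bears it (a point fixed in the world has none). Each returns a list of dicts, best first, with "confidence" (0 to 1); they miss things now and then, are a little off and sometimes report something else, mostly with a low value. They report only what shows in the picture. A call takes as long as a camera call.
- masks_of(camera, thing): "mask" (420x560 bool, what is visible of it) and "rect" ([left, top, right, bottom] in pixels, round what is visible of it).
The state is a dict: "t": time; "joints": joint angles; "qd": joint speeds; "joint_efforts": joint torques, N m; "tool_pos": TCP position; "tool_rot": TCP orientation; "wrist_force": force on the tool from outside, world axes, zero at the start; "wrist_torque": the same for the moment, N m; "gripper_width": finger opening in m; "grasp_force": force on a finger pad.
Only numpy, scipy, OpenCV 4.12 (cv2) and the standard library are available. Lean on these libraries where they do the work, as an engineer would, in place of code of your own. Each camera call takes 0.05 s, during which the arm holds its last target. There are 200 camera calls.

## Working session

There is one attempt and no reset: what is moved stays moved. The work goes in short steps, Python scripts to look and compute and a shell command to move; the robot and the scene stay as the last step left them, time stands still between calls to the robot, and variables do not carry over. Pictures are saved under pics/ and viewed, at most 10 in all, crops included, and the job is handed in when it is done.

```bash
ls; mkdir -p pics
python3 - <<'E'
from rig import *
import cv2,numpy as np
s=get_state(); print({k:np.round(v,3).tolist() for k,v in s.items()})
a=read_camera("side");b=read_camera("top")
cv2.imwrite("pics/side0.png",a[:,:,::-1]);cv2.imwrite("pics/top0.png",b[:,:,::-1])
for n in("side","top"):
  c=get_calibration(n);print(n,np.round(c["mtx"],1).tolist(),np.round(c["R"],3).tolist(),np.round(c["t"],3).tolist())
print(get_calibration("wrist"))
for n in("side","top"):
  for th in("shelf","foot","wheel_hub","red_tip","jar_new","jar_next","jar_end","salt_shaker","dropper"):
    print(n,th,[(round(float(r["confidence"]),2),np.round(r["rect"]).tolist()) for r in masks_of(n,th)][:3])
E
```

```text
pics
{'t': 0.0, 'joints': [1.174, 0.314, 0.045, 1.304, -0.0, 1.431], 'qd': [-0.001, -0.0, 0.0, -0.0, 0.0, -0.001], 'joint_efforts': [-0.0, -48.063, 29.853, 0.02, -0.0, 0.0], 'tool_pos': [0.146, 0.556, 0.197], 'tool_rot': [-0.0, 0.128, 0.992, -0.001], 'wrist_force': [0.167, -0.708, 0.043], 'wrist_torque': [0.032, -0.062, -0.003], 'grasp_force': 0.0, 'gripper_width': 0.086}
side [[530.1, 0.0, 286.8], [0.0, 530.1, 213.8], [0.0, 0.0, 1.0]] [[-0.996, -0.09, -0.019], [-0.023, 0.45, -0.893], [0.089, -0.889, -0.45]] [0.473, 0.045, 1.191]
top [[417.5, 0.0, 279.3], [0.0, 417.5, 205.6], [0.0, 0.0, 1.0]] [[-0.006, -1.0, -0.015], [-0.99, 0.008, -0.143], [0.143, 0.013, -0.99]] [0.075, 0.484, 0.947]
{'mtx': array([[305.51692984,   0.        , 275.88585603],
       [  0.        , 305.51692984, 211.23343827],
       [  0.        ,   0.        ,   1.        ]]), 'mount': array([[-5.56861275e-04, -9.45106158e-01, -3.26762971e-01,
         8.36040482e-02],
       [ 9.99999636e-01, -3.15003022e-04, -7.93081836e-04,
         3.60871332e-04],
       [ 6.46615204e-04, -3.26763293e-01,  9.45105990e-01,
     
[... 414 characters left out ...]
t [(0.81, [263.0, 140.0, 285.0, 187.0]), (0.73, [216.0, 165.0, 311.0, 240.0])]
side jar_end [(0.82, [272.0, 134.0, 289.0, 179.0])]
side salt_shaker []
side dropper [(0.57, [298.0, 236.0, 318.0, 282.0])]
top shelf [(0.76, [268.0, 153.0, 408.0, 225.0])]
top foot [(0.59, [267.0, 178.0, 312.0, 216.0])]
top wheel_hub [(0.57, [269.0, 180.0, 309.0, 218.0])]
top red_tip [(0.79, [268.0, 174.0, 310.0, 218.0])]
top jar_new [(0.94, [151.0, 243.0, 181.0, 258.0]), (0.7, [270.0, 176.0, 307.0, 216.0])]
top jar_next [(0.82, [361.0, 171.0, 386.0, 202.0])]
top jar_end [(0.95, [380.0, 179.0, 412.0, 202.0])]
top salt_shaker [(0.71, [204.0, 169.0, 223.0, 194.0])]
top dropper [(0.77, [218.0, 226.0, 234.0, 244.0])]
```

Run:
```python
import cv2
a=cv2.imread("pics/side0.png")[120:340,180:400];b=cv2.imread("pics/top0.png")[130:280,130:430]
cv2.imwrite("pics/side0c.png",cv2.resize(a,None,fx=2.7,fy=2.7,interpolation=2))
cv2.imwrite("pics/top0c.png",cv2.resize(b,None,fx=2.66,fy=2.66,interpolation=2))
```

```text
(no output)
```

View pics/side0c.png

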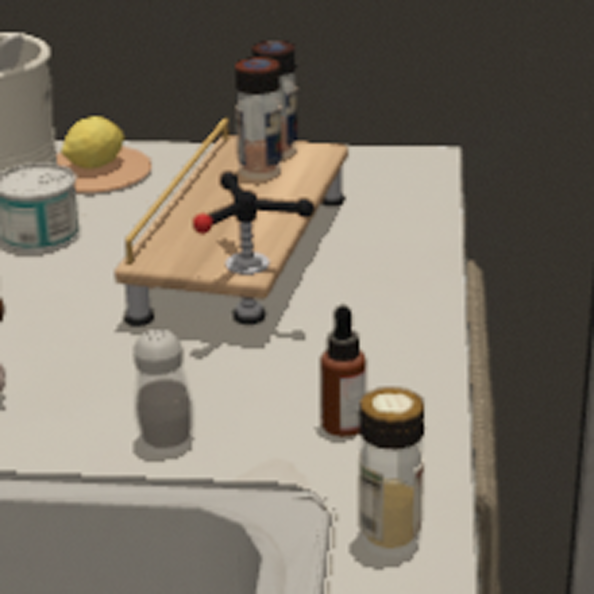

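View pics/top0c.png

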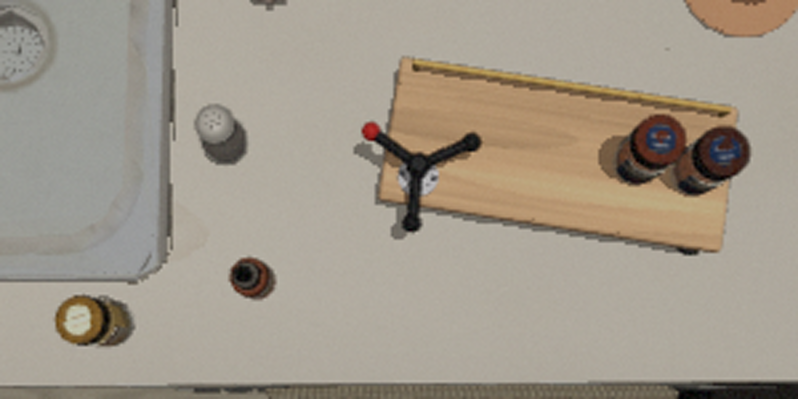

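```bash
cat > h.py <<'E'
from rig import *
import numpy as np, cv2
def P(n):
    c=get_calibration(n); return c["mtx"]@np.c_[c["R"],c["t"]]
def tri(s,t):
    X=cv2.triangulatePoints(P("side"),P("top"),np.float64(s).reshape(2,1),np.float64(t).reshape(2,1))[:,0];X=X[:3]/X[3]
    e=[np.linalg.norm((lambda q:q[:2]/q[2]-np.float64(u))(P(n)@np.r_[X,1])) for n,u in(("side",s),("top",t))]
    return X,e
def onz(n,uv,z):
    p=P(n);A=np.array([p[0]-uv[0]*p[2],p[1]-uv[1]*p[2]])
    return np.linalg.solve(A[:,:2],-(A[:,2]*z+A[:,3]))
E
python3 - <<'E'
from h import *
S=lambda x,y:(180+x/2.7-.3,120+y/2.7-.3);T=lambda x,y:(130+x/2.66-.3,130+y/2.66-.3)
for n,s,t in(("red",S(203,222),T(371,131)),("hub",S(246,205),T(419,163)),("rear/right ball",S(229,181),T(473,142)),("front ball",S(305,207),T(411,224)),
 ("newcap",S(392,403),T(80,320)),("next",S(258,68),T(659,138)),("end",S(274,49),T(724,152)),("salt",S(158,342),T(214,122)),("drop",S(343,312),T(244,274))):
    X,e=tri(s,t);print(n,np.round(X*1000).tolist(),np.round(e,1), "top-only at z:",X[2].round(3))
for n,uv,z in(("new",T(80,320),.105),("next",T(659,138),.16),("end",T(724,152),.16),("salt",T(214,122),.09),("drop",T(244,274),.102),("rearL",T(402,58),.055),("frontL",T(379,198),.055),("rearR",T(736,108),.055),("frontR",T(720,250),.055)):
    print(n,np.round(onz("top",uv,z)*1000))
E
```

```text
red [532.0, 92.0, 111.0] [0.4 0.6] top-only at z: 0.111
hub [504.0, 53.0, 108.0] [0.7 1.2] top-only at z: 0.108
rear/right ball [523.0, 9.0, 108.0] [0.3 0.5] top-only at z: 0.108
front ball [455.0, 60.0, 110.0] [0.2 0.3] top-only at z: 0.11
newcap [380.0, 330.0, 103.0] [0.2 0.2] top-only at z: 0.103
next [513.0, -134.0, 157.0] [0.6 1.2] top-only at z: 0.157
end [503.0, -183.0, 158.0] [0.3 0.5] top-only at z: 0.158
salt [546.0, 228.0, 82.0] [0.7 1. ] top-only at z: 0.082
drop [417.0, 199.0, 93.0] [0.1 0.1] top-only at z: 0.093
new [380. 330.]
next [ 515. -133.]
end [ 504. -182.]
salt [547. 226.]
drop [417. 197.]
rearL [611.  67.]
frontL [486.  88.]
rearR [ 562. -225.]
frontR [ 438. -205.]
```

```bash
R='x'
python3 -m creep '[[0,[0,0,0],[0,0,-0.12]],[0,[0,0,0],[0,0,-0.12]],[0,[0,0,0],[0,0,-0.12]],[0,[0,0,0],[0,0,-0.12]],[0,[0,0,0],[0,0,-0.12]],[0,[0,0,0],[0,0,-0.12]],[0,[0,0,0],[0,0,-0.12]],[0,[0,0,0],[0,0,-0.12]],[0,[0,0,0],[0,0,-0.12]],[0,[0,0,0],[0,0,-0.12]]]' 30
python3 -m creep '[[0,[0,0,0],[0,0,-0.12]],[0,[0,0,0],[0,0,-0.12]],[0,[0,0,0],[0,0,-0.12]],[0,[0,0,0],[0,0,-0.12]],[0,[0,0,0],[0,0,-0.12]],[0,[0,0,0],[0,0,-0.12]],[0,[0,0,0],[0,0,-0.12]],[0,[0,0,0],[0,0,-0.12]],[0,[0,0,0],[0,0,-0.12]],[0,[0,0,0],[0,0,-0.12]]]'
python3 -m creep '[[0,[0,0,0],[0,0,-0.12]],[0,[0,0,0],[0,0,-0.12]],[0,[0,0,0],[0,0,-0.12]],[0,[0,0,0],[0,0,0]]]'
python3 -c "
from rig import *;print(get_state()['joints'])"
```

```text
t: 1.83
tool_pos: [0.1461, 0.5562, 0.1975]
tool_rot: [0.0, -0.457, 0.89, 0.0]
wrist_force: [-0.3, 0.6, 0.4]
gripper_width: -0.0001
grasp_force: 0.0
t: 2.67
tool_pos: [0.1461, 0.5562, 0.1975]
tool_rot: [-0.0, 0.879, -0.476, 0.0]
wrist_force: [-0.4, 0.7, -0.6]
gripper_width: -0.0002
grasp_force: 0.0
t: 3.0
tool_pos: [0.146, 0.5562, 0.1975]
tool_rot: [-0.0, 0.95, -0.312, 0.0]
wrist_force: [-1.2, 0.2, 1.0]
gripper_width: 0.0002
grasp_force: 0.0
[ 1.17443676e+00  3.13177555e-01  4.61152188e-02  1.30364840e+00
 -1.02388530e-05 -1.33175104e+00]
```

```bash
python3 -m creep '[[0,[0.029,0.012,0],[0,0,0]],[0,[0.029,0.012,0],[0,0,0]],[0,[0.029,0.012,0],[0,0,0]],[0,[0.029,0.012,0],[0,0,0]],[0,[0.029,0.012,0],[0,0,0]],[0,[0.029,0.012,0],[0,0,0]],[0,[0.029,0.012,0],[0,0,0]],[0,[0.029,0.012,0],[0,0,0]],[0,[0.029,0.012,0],[0,0,0]],[0,[0.029,0.012,0],[0,0,0]]]'
python3 -m creep '[[0,[0.029,0.012,0],[0,0,0]],[0,[0.029,0.012,0],[0,0,0]],[0,[0.029,0.012,0],[0,0,0]],[0,[0.029,0.012,0],[0,0,0]],[0,[0.029,0.012,0],[0,0,0]],[0,[0.029,0.012,0],[0,0,0]],[0,[0.029,0.012,0],[0,0,0]],[0,[0.029,0.012,0],[0,0,0]],[0,[0.029,0.012,0],[0,0,0]],[0,[0,0,0],[0,0,0]]]'
python3 - <<'E'
from h import *
s=get_state();print(s["joints"].__repr__(),s["tool_pos"],s["tool_rot"])
im=read_camera("wrist");cv2.imwrite("pics/w1.png",im[:,:,::-1])
c=get_calibration("wrist")
from scipy.spatial.transform import Rotation as Ro
q=np.array(s["tool_rot"]);R=Ro.from_quat(q[[1,2,3,0]]).as_matrix()
M=np.linalg.inv(np.block([[R,np.array(s["tool_pos"])[:,None]],[np.zeros((1,3)),np.ones((1,1))]])@c["mount"])
for n,X in(("hubtop",(.504,.0535,.12)),("red",(.532,.092,.11)),("rr",(.523,.009,.11)),("fr",(.455,.06,.11))):
    p=c["mtx"]@(M@np.r_[X,1])[:3];print(n,p[:2]/p[2])
E
```

```text
t: 3.83
tool_pos: [0.308, 0.2857, 0.1977]
tool_rot: [-0.0, 0.949, -0.315, 0.0]
wrist_force: [0.0, 0.0, 0.3]
gripper_width: -0.0002
grasp_force: 0.0
t: 4.67
tool_pos: [0.4558, 0.0407, 0.1975]
tool_rot: [0.0, 0.948, -0.318, 0.001]
wrist_force: [0.3, -0.2, -0.4]
gripper_width: 0.0
grasp_force: 0.0
array([-8.56167425e-02,  8.41281514e-02, -2.40414110e-01,  1.24368674e+00,
       -1.47452293e-03, -2.58012747e+00]) [0.45578741 0.04068114 0.19748635] [ 4.13950791e-04  9.48114262e-01 -3.17926337e-01  1.42126186e-03]
hubtop [229.8550833 173.9292952]
red [177.11400291 172.56715495]
rr [258.06994502 121.50361645]
fr [260.19698712 217.76424719]
```

View pics/w1.png

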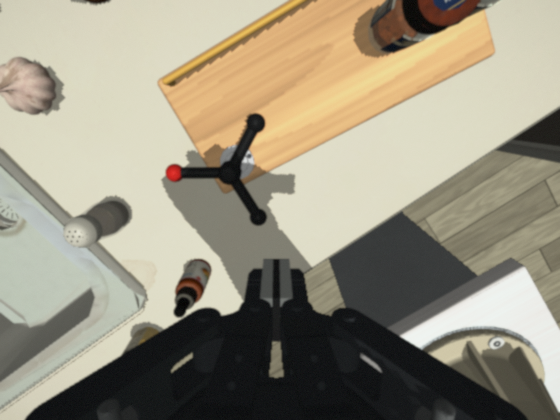

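```bash
python3 -m creep '[[0,[0.0154,0.0014,0],[0,0,0]],[0,[0.0154,0.0013,0],[0,0,0]],[0,[0,0,0.025],[0,0,0]],[0,[0,0,0.025],[0,0,0]],[0,[0,0,0.025],[0,0,0]],[0,[0,0,0.026],[0,0,0]],[0,[0,0,0],[0,0,0]],[0,[0,0,0],[0,0,0]]]'
python3 -m creep '[[0,[-0.0044,-0.0002,0],[0,0,0.105]],[0,[-0.0044,-0.0002,0],[0,0,0.105]],[0,[-0.0044,-0.0002,0],[0,0,0.105]],[0,[-0.0044,-0.0002,0],[0,0,0.105]],[0,[-0.0044,-0.0002,0],[0,0,0.105]],[0,[-0.0044,-0.0002,0],[0,0,0.105]],[0,[-0.0044,-0.0002,0],[0,0,0.105]],[0,[-0.0044,-0.0002,0],[0,0,0.105]],[0,[0,0,0],[0,0,0]],[0,[0,0,0],[0,0,0]]]'
python3 - <<'E'
from h import *
s=get_state();p=s["tool_pos"];d=p[:2]-np.array([.504,.0535]);q=s["tool_rot"]
print(s["joints"][5],np.hypot(*d)*1000,np.degrees(np.arctan2(d[1],d[0])),2*np.degrees(np.arctan2(q[2],q[1]))-90,s["wrist_torque"])
im=read_camera("top");cv2.imwrite("pics/t2.png",cv2.resize(im[130:260,220:380,::-1],None,fx=4,fy=4,interpolation=2))
E
```

```text
t: 5.38
tool_pos: [0.4749, 0.0247, 0.0957]
tool_rot: [0.0, 0.95, -0.314, -0.001]
wrist_force: [-1.0, -0.1, 1.4]
gripper_width: 0.0002
grasp_force: 0.0
t: 6.22
tool_pos: [0.4603, 0.0541, 0.0983]
tool_rot: [-0.001, 0.74, -0.672, 0.001]
wrist_force: [0.1, 0.2, 0.1]
gripper_width: 0.0002
grasp_force: 0.0
-1.7232074620089803 43.66499572478062 179.2112790140212 -174.5023103648013 [ 0.00598328 -0.04126639  0.01118142]
```

View pics/t2.png

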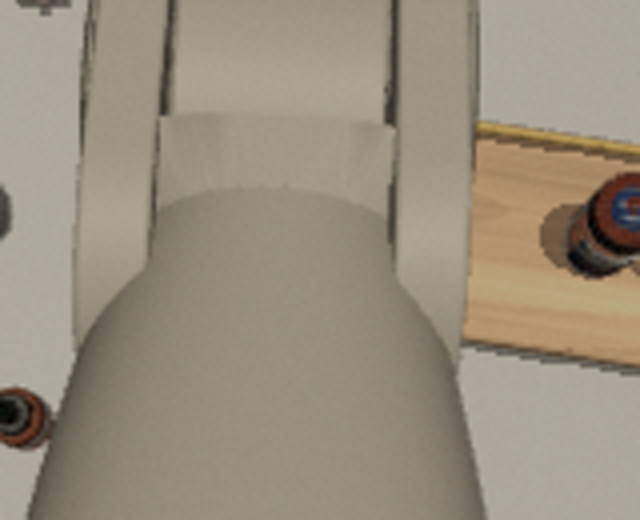

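```bash
cat >> h.py <<'E'
from scipy.spatial.transform import Rotation as Ro
HUB=np.array([.504,.0535])
def pw():
    s=get_state();c=get_calibration("wrist");q=np.array(s["tool_rot"])
    T=np.eye(4);T[:3,:3]=Ro.from_quat(q[[1,2,3,0]]).as_matrix();T[:3,3]=s["tool_pos"]
    return c["mtx"]@np.linalg.inv(T@c["mount"])[:3]
def red(n,z=.108):
    p=pw() if n=="wrist" else P(n)
    im=read_camera(n).astype(int);m=((im[...,0]>110)&(im[...,1]<60)&(im[...,2]<60)).astype(np.uint8)
    k,l,st,ce=cv2.connectedComponentsWithStats(m);out=[]
    for i in range(1,k):
        if st[i,4]<5: continue
        A=np.array([p[0]-ce[i][0]*p[2],p[1]-ce[i][1]*p[2]]);X=np.linalg.solve(A[:,:2],-(A[:,2]*z+A[:,3]))
        d=X-HUB
        if .03<np.hypot(*d)<.07: out.append((n,int(st[i,4]),round(np.hypot(*d)*1e3,1),round(float(np.degrees(np.arctan2(d[1],d[0]))),1)))
    return out
def rep():
    s=get_state();p=s["tool_pos"];d=p[:2]-HUB;q=s["tool_rot"]
    y=(2*np.degrees(np.arctan2(q[2],q[1]))-90+180)%360-180
    print("t%.2f j6 %.2f r %.1f ang %.1f yaw_y %.1f z %.4f"%(s["t"],s["joints"][5],np.hypot(*d)*1e3,np.degrees(np.arctan2(d[1],d[0])),y,p[2]),"F",np.round(s["wrist_force"],2),"T",np.round(s["wrist_torque"],3))
    print(red("wrist"),red("side"))
E
python3 -c "
from h import *
rep()"
```

```text
t6.27 j6 -1.72 r 43.9 ang 179.4 yaw_y -174.5 z 0.0980 F [-0.54  0.07 -0.33] T [ 0.069  0.026 -0.008]
[('wrist', 286, np.float64(54.0), 53.2)] [('side', 20, np.float64(44.3), 49.0)]
```

Run:
```python
from h import *
p=pw();im=read_camera("wrist");a=read_camera("side")
for X in((*HUB,.12),(*HUB,.10)):
    q=p@np.r_[X,1];print(q[:2]/q[2])
o=np.hstack([cv2.resize(im,(533,400)),cv2.resize(a[150:270,220:320],(267,320))[:400] if 0 else cv2.copyMakeBorder(cv2.resize(a[160:260,240:310],(267,381)),0,19,0,0,0)])
cv2.imwrite("pics/w3.png",o[:,:,::-1])
```

```text
[198.31184118 256.479095  ]
[206.07417695 241.49687019]
```

View pics/w3.png

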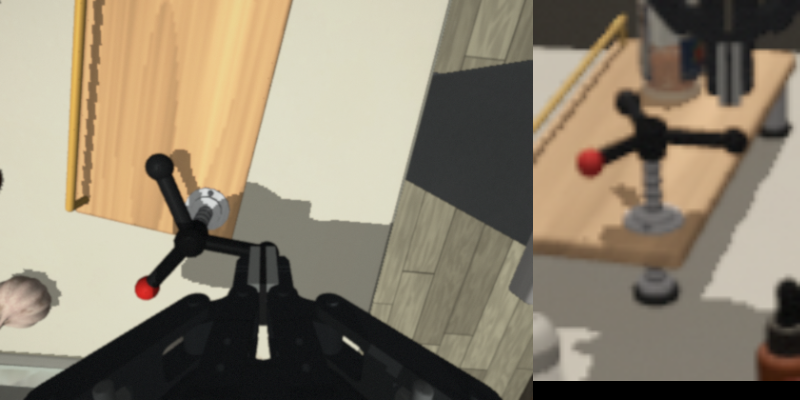

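Run:
```python
from h import *
s=get_state();print(s["tool_pos"])
for n,p in(("side",P("side")),("wrist",pw())):
  for X in(s["tool_pos"],np.r_[HUB,.108],(.455,.06,.108)):
    q=p@np.r_[X,1];print(n,q[:2]/q[2])
print(onz("side",(293,187.5),.098))
```

```text
[0.4591181  0.05375838 0.09681726]
side [290.97045021 200.65362176]
side [270.09158038 195.45867974]
side [292.57219446 197.20215226]
wrist [277.14725747 246.15967917]
wrist [202.22559898 247.57108843]
wrist [282.99832659 264.01850714]
[ 0.46005443 -0.01327519]
```

```bash
python3 -m creep '[[0,[0.0046,-0.0027,0],[0,0,0]],[0,[0.0044,-0.0002,0],[0,0,-0.105]],[0,[0.0044,-0.0002,0],[0,0,-0.105]],[0,[0.0044,-0.0002,0],[0,0,-0.105]],[0,[0.0044,-0.0002,0],[0,0,-0.105]],[0,[0.0044,-0.0002,0],[0,0,-0.105]],[0,[0.0044,-0.0002,0],[0,0,-0.105]],[0,[0.0044,-0.0002,0],[0,0,-0.105]],[0,[0.0044,-0.0002,0],[0,0,-0.105]],[0,[0,0,0],[0,0,0]]]'
python3 -m creep '[[0,[0,0,0.012],[0,0,0]],[0,[0,0,0.012],[0,0,0]],[0,[0,0,0],[0,0,0]],[0,[0,0,0],[0,0,0]]]'
python3 - <<'E'
from h import *
rep()
p=pw();q=p@np.r_[get_state()["tool_pos"],1];print(q[:2]/q[2])
im=read_camera("wrist");a=read_camera("side")
o=np.hstack([cv2.resize(im,(533,400)),cv2.copyMakeBorder(cv2.resize(a[160:260,240:310],(267,381)),0,19,0,0,0)])
cv2.imwrite("pics/w4.png",o[:,:,::-1])
E
```

```text
t: 7.3
tool_pos: [0.4794, 0.0187, 0.0964]
tool_rot: [0.0, 0.95, -0.313, 0.0]
wrist_force: [0.3, -0.3, 0.8]
gripper_width: 0.0001
grasp_force: 0.0
t: 7.63
tool_pos: [0.4777, 0.0197, 0.072]
tool_rot: [0.0, 0.949, -0.315, -0.001]
wrist_force: [0.7, 0.4, -0.1]
gripper_width: -0.0001
grasp_force: 0.0
t7.63 j6 -2.63 r 42.9 ang -127.9 yaw_y -126.7 z 0.0720 F [ 0.66  0.36 -0.14] T [0.022 0.019 0.021]
[('wrist', 270, np.float64(55.5), 57.2)] [('side', 18, np.float64(44.1), 46.6)]
[276.73856298 246.93663668]
```

View pics/w4.png

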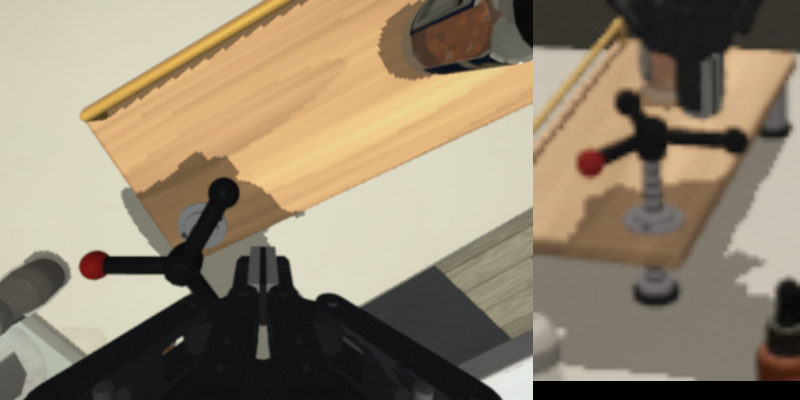

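Run:
```python
from h import *
t=get_state()["tool_pos"]
for dz in(0,.015,.03):
  for n,p in(("side",P("side")),("wrist",pw())):
    q=p@np.r_[t+[0,0,dz],1];print(dz,n,q[:2]/q[2])
q=P("side")@np.r_[HUB,.108,1];print(q[:2]/q[2])
```

```text
0 side [283.4819855  203.48166403]
0 wrist [276.73777726 246.93715732]
0.015 side [283.33311246 197.38674291]
0.015 wrist [276.80198532 258.03620222]
0.03 side [283.18252121 191.22147815]
0.03 wrist [276.87718012 271.03442416]
[270.09158038 195.45867974]
```

```bash
python3 -m creep '[[0,[0,0,0.012],[0,0,0]],[0,[-0.0044,-0.0002,0],[0,0,0.105]],[0,[-0.0044,-0.0002,0],[0,0,0.105]],[0,[-0.0044,-0.0002,0],[0,0,0.105]],[0,[-0.0044,-0.0002,0],[0,0,0.105]],[0,[-0.0044,-0.0002,0],[0,0,0.105]],[0,[-0.0044,-0.0002,0],[0,0,0.105]],[0,[-0.0044,-0.0002,0],[0,0,0.105]],[0,[-0.0044,-0.0002,0],[0,0,0.105]],[0,[0,0,0],[0,0,0]]]'
python3 -c "
from h import *
rep()"
```

```text
t: 8.67
tool_pos: [0.4616, 0.0498, 0.061]
tool_rot: [-0.0, 0.738, -0.674, 0.0]
wrist_force: [0.2, -0.4, -0.5]
gripper_width: 0.0004
grasp_force: 0.1
t8.67 j6 -1.73 r 42.5 ang -175.0 yaw_y -174.8 z 0.0610 F [ 0.2  -0.4  -0.48] T [-0.087  0.036  0.004]
[('wrist', 449, np.float64(55.0), 44.5)] [('side', 21, np.float64(43.7), 38.8)]
```

```bash
python3 -m creep '[[0,[-0.0044,-0.0002,0],[0,0,0.105]],[0,[-0.0044,-0.0002,0],[0,0,0.105]],[0,[-0.0044,-0.0002,0],[0,0,0.105]],[0,[-0.0044,-0.0002,0],[0,0,0.105]],[0,[-0.0044,-0.0002,0],[0,0,0.105]],[0,[-0.0044,-0.0002,0],[0,0,0.105]],[0,[-0.0044,-0.0002,0],[0,0,0.105]],[0,[-0.0044,-0.0002,0],[0,0,0.105]],[0,[-0.0044,-0.0002,0],[0,0,0.105]],[0,[-0.0044,-0.0002,0],[0,0,0.105]]]'
python3 -c "
from h import *
rep()"
python3 -m creep '[[0,[-0.0044,-0.0002,0],[0,0,0.105]],[0,[-0.0044,-0.0002,0],[0,0,0.105]],[0,[-0.0044,-0.0002,0],[0,0,0.105]],[0,[-0.0044,-0.0002,0],[0,0,0.105]],[0,[-0.0044,-0.0002,0],[0,0,0.105]],[0,[-0.0044,-0.0002,0],[0,0,0.105]],[0,[-0.0044,-0.0002,0],[0,0,0.105]],[0,[-0.0044,-0.0002,0],[0,0,0.105]],[0,[0,0,0],[0,0,0]],[0,[0,0,0],[0,0,0]]]'
python3 -c "
from h import *
rep()"
```

```text
t: 9.6
tool_pos: [0.4785, 0.0878, 0.0604]
tool_rot: [-0.0, -0.301, 0.954, 0.0]
wrist_force: [-0.9, 0.4, -0.3]
gripper_width: 0.0003
grasp_force: 0.5
t9.60 j6 -0.59 r 42.7 ang 126.6 yaw_y 125.0 z 0.0604 F [-0.94  0.42 -0.26] T [0.068 0.235 0.04 ]
[('wrist', 393, np.float64(52.4), -15.0)] [('side', 17, np.float64(49.9), -20.3)]
t: 10.53
tool_pos: [0.5126, 0.0942, 0.0605]
tool_rot: [0.0, 0.11, 0.994, -0.0]
wrist_force: [-0.5, 0.5, -0.4]
gripper_width: 0.0
grasp_force: 0.0
t10.53 j6 0.25 r 41.6 ang 78.1 yaw_y 77.3 z 0.0605 F [-0.55  0.5  -0.36] T [-0.021 -0.014  0.064]
[('wrist', 493, np.float64(50.0), -66.6)] []
```

```bash
python3 -m creep '[[0,[-0.0044,-0.0002,0],[0,0,0.105]],[0,[-0.0044,-0.0002,0],[0,0,0.105]],[0,[-0.0044,-0.0002,0],[0,0,0.105]],[0,[-0.0044,-0.0002,0],[0,0,0.105]],[0,[-0.0044,-0.0002,0],[0,0,0.105]],[0,[-0.0044,-0.0002,0],[0,0,0.105]],[0,[-0.0044,-0.0002,0],[0,0,0.105]],[0,[-0.0044,-0.0002,0],[0,0,0.105]],[0,[-0.0044,-0.0002,0],[0,0,0.105]],[0,[-0.0044,-0.0002,0],[0,0,0.105]]]'
python3 -c "
from h import *
rep()"
python3 -m creep '[[0,[-0.0044,-0.0002,0],[0,0,0.105]],[0,[-0.0044,-0.0002,0],[0,0,0.105]],[0,[-0.0044,-0.0002,0],[0,0,0.105]],[0,[-0.0044,-0.0002,0],[0,0,0.105]],[0,[-0.0044,-0.0002,0],[0,0,0.105]],[0,[-0.0044,-0.0002,0],[0,0,0.105]],[0,[-0.0044,-0.0002,0],[0,0,0.105]],[0,[-0.0044,-0.0002,0],[0,0,0.105]],[0,[-0.0044,-0.0002,0],[0,0,0.105]],[0,[-0.0044,-0.0002,0],[0,0,0.105]]]'
python3 -m creep '[[0,[-0.0044,-0.0002,0],[0,0,0.105]],[0,[-0.0044,-0.0002,0],[0,0,0.105]],[0,[0,0,0],[0,0,0]],[0,[0,0,0],[0,0,0]],[0,[0,0,0],[0,0,0]]]'
python3 -c "
from h import *
rep()"
```

```text
t: 11.47
tool_pos: [0.543, 0.066, 0.0604]
tool_rot: [-0.0, 0.597, 0.803, 0.0]
wrist_force: [0.3, 0.4, -1.1]
gripper_width: -0.0001
grasp_force: 0.4
t11.47 j6 1.25 r 40.9 ang 17.8 yaw_y 16.7 z 0.0604 F [ 0.29  0.42 -1.12] T [ 0.185  0.045 -0.058]
[('wrist', 483, np.float64(48.4), -130.1)] [('side', 12, np.float64(49.1), -134.3)]
t: 12.4
tool_pos: [0.534, 0.0251, 0.0606]
tool_rot: [-0.0, 0.918, 0.396, 0.0]
wrist_force: [0.1, 0.6, 0.1]
gripper_width: 0.0003
grasp_force: 0.4
t: 12.82
tool_pos: [0.5275, 0.0193, 0.0606]
tool_rot: [0.0, 0.954, 0.3, 0.0]
wrist_force: [-0.1, 0.4, -0.6]
gripper_width: 0.0002
grasp_force: 0.0
t12.82 j6 2.42 r 41.5 ang -55.5 yaw_y -55.1 z 0.0606 F [-0.13  0.4  -0.61] T [-0.029 -0.019  0.003]
[('wrist', 432, np.float64(50.4), 156.0)] [('side', 18, np.float64(48.4), 158.6)]
```

```bash
python3 -m creep '[[0,[-0.0044,-0.0002,0],[0,0,0.105]],[0,[-0.0044,-0.0002,0],[0,0,0.105]],[0,[-0.0044,-0.0002,0],[0,0,0.105]],[0,[-0.0044,-0.0002,0],[0,0,0.105]],[0,[0.0044,-0.0002,0],[0,0,-0.105]],[0,[0.0044,-0.0002,0],[0,0,-0.105]],[0,[0,0,-0.025],[0,0,0]],[0,[0,0,-0.025],[0,0,0]],[0,[0.0051,-0.0003,0],[0,0,-0.122]],[0,[0.0051,-0.0003,0],[0,0,-0.122]]]'
python3 -m creep '[[0,[0.0051,-0.0003,0],[0,0,-0.122]],[0,[0.0051,-0.0003,0],[0,0,-0.122]],[0,[0.0051,-0.0003,0],[0,0,-0.122]],[0,[0.0051,-0.0003,0],[0,0,-0.122]],[0,[0.0051,-0.0003,0],[0,0,-0.122]],[0,[0.0051,-0.0003,0],[0,0,-0.122]],[0,[0.0051,-0.0003,0],[0,0,-0.122]],[0,[0.0051,-0.0003,0],[0,0,-0.122]],[0,[0.0051,-0.0003,0],[0,0,-0.122]],[0,[0.0051,-0.0003,0],[0,0,-0.122]]]'
python3 -m creep '[[0,[0.0051,-0.0003,0],[0,0,-0.122]],[0,[0.0051,-0.0003,0],[0,0,-0.122]],[0,[0.0051,-0.0003,0],[0,0,-0.122]],[0,[0.0051,-0.0003,0],[0,0,-0.122]],[0,[0.0051,-0.0003,0],[0,0,-0.122]],[0,[0.0051,-0.0003,0],[0,0,-0.122]],[0,[0.0051,-0.0003,0],[0,0,-0.122]],[0,[0.0051,-0.0003,0],[0,0,-0.122]],[0,[0.0051,-0.0003,0],[0,0,-0.122]],[0,[0.0051,-0.0003,0],[0,0,-0.122]]]'
python3 -m creep '[[0,[0.0051,-0.0003,0],[0,0,-0.122]],[0,[0.0051,-0.0003,0],[0,0,-0.122]],[0,[0.0051,-0.0003,0],[0,0,-0.122]],[0,[0.0051,-0.0003,0],[0,0,-0.122]],[0,[0.0051,-0.0003,0],[0,0,-0.122]],[0,[0.0051,-0.0003,0],[0,0,-0.122]],[0,[0.0051,-0.0003,0],[0,0,-0.122]],[0,[0.0051,-0.0003,0],[0,0,-0.122]],[0,[0.0051,-0.0003,0],[0,0,-0.122]],[0,[0.0051,-0.0003,0],[0,0,-0.122]]]'
python3 -c "
from h import *
rep()"
```

```text
t: 13.75
tool_pos: [0.5303, 0.0197, 0.1124]
tool_rot: [0.001, 0.948, 0.318, 0.002]
wrist_force: [0.1, -0.1, -1.1]
gripper_width: -0.0002
grasp_force: 0.0
t: 14.58
tool_pos: [0.544, 0.0657, 0.1104]
tool_rot: [-0.0, 0.595, 0.804, 0.0]
wrist_force: [-0.0, 0.4, 0.6]
gripper_width: 0.0003
grasp_force: 0.0
t: 15.42
tool_pos: [0.5063, 0.0956, 0.1104]
tool_rot: [-0.0, 0.027, 1.0, 0.0]
wrist_force: [-0.5, -0.6, 0.2]
gripper_width: 0.0001
grasp_force: 0.0
t: 16.25
tool_pos: [0.4652, 0.0705, 0.1105]
tool_rot: [0.0, -0.55, 0.835, 0.0]
wrist_force: [0.4, 0.6, 0.5]
gripper_width: 0.0001
grasp_force: 0.0
t16.25 j6 -1.19 r 42.4 ang 156.4 yaw_y 156.8 z 0.1105 F [0.4  0.64 0.54] T [-0.04   0.054  0.057]
[] [('side', 21, np.float64(49.5), 134.8)]
```

```bash
python3 -m creep '[[0,[0.0051,-0.0003,0],[0,0,-0.122]],[0,[0.0051,-0.0003,0],[0,0,-0.122]],[0,[0.0051,-0.0003,0],[0,0,-0.122]],[0,[0.0051,-0.0003,0],[0,0,-0.122]],[0,[0.0051,-0.0003,0],[0,0,-0.122]],[0,[0,0,0.026],[0,0,0]],[0,[0,0,0.026],[0,0,0]],[0,[0,0,0],[0,0,0]]]'
python3 -m creep '[[0,[-0.0044,-0.0002,0],[0,0,0.105]],[0,[-0.0044,-0.0002,0],[0,0,0.105]],[0,[-0.0044,-0.0002,0],[0,0,0.105]],[0,[-0.0044,-0.0002,0],[0,0,0.105]],[0,[-0.0044,-0.0002,0],[0,0,0.105]],[0,[-0.0044,-0.0002,0],[0,0,0.105]],[0,[-0.0044,-0.0002,0],[0,0,0.105]],[0,[-0.0044,-0.0002,0],[0,0,0.105]],[0,[-0.0044,-0.0002,0],[0,0,0.105]],[0,[-0.0044,-0.0002,0],[0,0,0.105]]]'
python3 -m creep '[[0,[-0.0044,-0.0002,0],[0,0,0.105]],[0,[-0.0044,-0.0002,0],[0,0,0.105]],[0,[-0.0044,-0.0002,0],[0,0,0.105]],[0,[-0.0044,-0.0002,0],[0,0,0.105]],[0,[-0.0044,-0.0002,0],[0,0,0.105]],[0,[0,0,0],[0,0,0]],[0,[0,0,0],[0,0,0]],[0,[0,0,0],[0,0,0]]]'
python3 -c "
from h import *
rep();rep()"
```

```text
t: 17.02
tool_pos: [0.4595, 0.0458, 0.0548]
tool_rot: [0.002, 0.772, -0.635, -0.003]
wrist_force: [-1.7, 0.3, -0.1]
gripper_width: -0.0003
grasp_force: 0.0
t: 17.85
tool_pos: [0.4759, 0.0858, 0.0594]
tool_rot: [-0.0, -0.348, 0.938, 0.0]
wrist_force: [-0.5, 0.4, -0.8]
gripper_width: -0.0002
grasp_force: 0.4
t: 18.52
tool_pos: [0.4956, 0.0952, 0.059]
tool_rot: [0.0, -0.097, 0.995, -0.0]
wrist_force: [-0.0, 0.6, -1.3]
gripper_width: 0.0001
grasp_force: 0.0
t18.52 j6 -0.16 r 42.5 ang 101.5 yaw_y 101.1 z 0.0590 F [-0.01  0.6  -1.33] T [-0.034  0.006 -0.033]
[] [('side', 18, np.float64(50.2), 77.7)]
t18.62 j6 -0.16 r 42.4 ang 101.7 yaw_y 101.1 z 0.0589 F [-0.35  0.98  0.13] T [0.013 0.021 0.028]
[] [('side', 18, np.float64(50.2), 77.7)]
```

```bash
cat >> h.py <<'E'
def av(k=6):
    f=[];
    for i in range(k): f.append(get_state()["wrist_force"]); read_camera("side")
    f=np.array(f);s=get_state();d=s["tool_pos"][:2]-HUB;u=d/np.hypot(*d);tg=np.array([-u[1],u[0]])
    print("tangential %.2f+-%.2f radial %.2f z %.2f"%((f[:,:2]@tg).mean(),(f[:,:2]@tg).std()/k**.5,(f[:,:2]@u).mean(),f[:,2].mean()),"t%.2f ang %.1f r %.1f j6 %.2f"%(s["t"],np.degrees(np.arctan2(d[1],d[0])),np.hypot(*d)*1e3,s["joints"][5]),red("side"))
E
python3 -c "
from h import *
av()"
python3 -m creep '[[0,[-0.0044,-0.0002,0],[0,0,0.105]],[0,[-0.0044,-0.0002,0],[0,0,0.105]],[0,[-0.0044,-0.0002,0],[0,0,0.105]],[0,[-0.0044,-0.0002,0],[0,0,0.105]],[0,[-0.0044,-0.0002,0],[0,0,0.105]],[0,[-0.0044,-0.0002,0],[0,0,0.105]],[0,[0,0,0],[0,0,0]],[0,[0,0,0],[0,0,0]],[0,[0,0,0],[0,0,0]]]'
python3 -c "
from h import *
av()"
python3 -m creep '[[0,[-0.0044,-0.0002,0],[0,0,0.105]],[0,[-0.0044,-0.0002,0],[0,0,0.105]],[0,[-0.0044,-0.0002,0],[0,0,0.105]],[0,[-0.0044,-0.0002,0],[0,0,0.105]],[0,[-0.0044,-0.0002,0],[0,0,0.105]],[0,[-0.0044,-0.0002,0],[0,0,0.105]],[0,[0,0,0],[0,0,0]],[0,[0,0,0],[0,0,0]],[0,[0,0,0],[0,0,0]]]'
python3 -c "
from h import *
av()"
```

```text
tangential 0.20+-0.12 radial -0.17 z 0.04 t19.02 ang 101.8 r 42.4 j6 -0.16 [('side', 17, np.float64(49.7), 77.4)]
t: 19.82
tool_pos: [0.5211, 0.092, 0.0585]
tool_rot: [-0.0, 0.216, 0.976, 0.0]
wrist_force: [0.3, 0.2, -0.1]
gripper_width: 0.0002
grasp_force: 0.0
tangential -0.29+-0.19 radial 0.06 z 0.30 t20.12 ang 66.0 r 42.2 j6 0.46 [('side', 16, np.float64(49.1), 41.7)]
t: 20.92
tool_pos: [0.5402, 0.0745, 0.0585]
tool_rot: [0.0, 0.508, 0.862, 0.0]
wrist_force: [0.6, -0.8, 0.1]
gripper_width: 0.0001
grasp_force: 0.0
tangential 0.12+-0.25 radial 0.25 z -0.09 t21.22 ang 30.1 r 41.9 j6 1.06 []
```

```bash
python3 -m creep '[[0,[-0.0044,-0.0002,0],[0,0,0.105]],[0,[-0.0044,-0.0002,0],[0,0,0.105]],[0,[-0.0044,-0.0002,0],[0,0,0.105]],[0,[-0.0044,-0.0002,0],[0,0,0.105]],[0,[-0.0044,-0.0002,0],[0,0,0.105]],[0,[-0.0044,-0.0002,0],[0,0,0.105]],[0,[-0.0044,-0.0002,0],[0,0,0.105]],[0,[0,0,0],[0,0,0]],[0,[0,0,0],[0,0,0]]]'
python3 -c "
from h import *
av()"
python3 -m creep '[[0,[-0.0044,-0.0002,0],[0,0,0.105]],[0,[-0.0044,-0.0002,0],[0,0,0.105]],[0,[-0.0044,-0.0002,0],[0,0,0.105]],[0,[-0.0044,-0.0002,0],[0,0,0.105]],[0,[-0.0044,-0.0002,0],[0,0,0.105]],[0,[-0.0044,-0.0002,0],[0,0,0.105]],[0,[-0.0044,-0.0002,0],[0,0,0.105]],[0,[0,0,0],[0,0,0]],[0,[0,0,0],[0,0,0]]]'
python3 -c "
from h import *
av()"
```

```text
t: 22.02
tool_pos: [0.5446, 0.0448, 0.0585]
tool_rot: [-0.0, 0.783, 0.622, 0.0]
wrist_force: [0.6, 1.0, -0.7]
gripper_width: -0.0002
grasp_force: 0.5
tangential 1.37+-0.19 radial -0.59 z -0.44 t22.32 ang -12.2 r 41.6 j6 1.74 []
t: 23.12
tool_pos: [0.5282, 0.0194, 0.0587]
tool_rot: [0.0, 0.954, 0.299, 0.0]
wrist_force: [1.0, 0.4, 0.2]
gripper_width: 0.0002
grasp_force: 0.5
tangential 1.40+-0.10 radial -0.10 z 0.52 t23.42 ang -54.7 r 41.6 j6 2.42 [('side', 9, np.float64(45.6), -83.0)]
```

```bash
python3 -m creep '[[0,[0.0044,-0.0002,0],[0,0,-0.105]],[0,[0.0044,-0.0002,0],[0,0,-0.105]],[0,[0,0,0],[0,0,0]],[0,[0,0,-0.03],[0,0,0]],[0,[0,0,-0.03],[0,0,0]],[0,[0,0,-0.03],[0,0,0]],[0,[0,0,-0.03],[0,0,0]],[0,[0,0,-0.03],[0,0,0]],[1,[0,0,0],[0,0,-0.08]],[1,[0,0,0],[0,0,-0.1]]]'
python3 -m creep '[[1,[0,0,0],[0,0,-0.1]],[1,[0,0,0],[0,0,-0.1]],[1,[0,0,0],[0,0,-0.1]],[1,[0,0,0],[0,0,-0.1]],[1,[0,0,0],[0,0,0]],[1,[0,0,0],[0,0,0]]]'
python3 - <<'E'
from h import *
rep();s=get_state();print(s["tool_pos"],s["joints"])
im=read_camera("wrist");a=read_camera("side")
o=np.hstack([cv2.resize(im,(533,400)),cv2.copyMakeBorder(cv2.resize(a[160:260,240:310],(267,381)),0,19,0,0,0)])
cv2.imwrite("pics/w5.png",o[:,:,::-1])
E
```

```text
t: 24.3
tool_pos: [0.5356, 0.0248, 0.2109]
tool_rot: [0.001, 0.879, 0.477, 0.002]
wrist_force: [-0.6, -0.3, -0.1]
gripper_width: 0.0231
grasp_force: 0.0
t: 24.8
tool_pos: [0.5341, 0.0251, 0.2083]
tool_rot: [-0.0, 0.768, 0.64, -0.0]
wrist_force: [-0.8, -0.7, 0.3]
gripper_width: 0.0859
grasp_force: 0.0
t24.80 j6 1.65 r 41.4 ang -43.4 yaw_y -10.4 z 0.2083 F [-0.83 -0.74  0.26] T [-0.014 -0.048  0.034]
[('wrist', 130, np.float64(45.9), -77.0)] [('side', 7, np.float64(43.8), -78.8)]
[0.53421944 0.025108   0.20835559] [-1.03143728e-01  2.32398843e-01 -3.58055436e-02  1.30304645e+00
 -6.49823396e-05  1.64801562e+00]
```

View pics/w5.png

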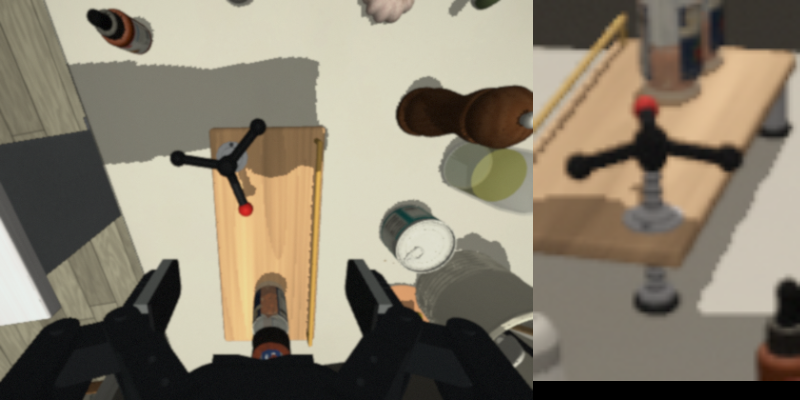

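```bash
python3 -m creep '[[1,[0.0272,-0.0207,0],[0,0,0]],[1,[0.0272,-0.0207,0],[0,0,0]],[1,[0.0272,-0.0207,0],[0,0,0]],[1,[0.0272,-0.0207,0],[0,0,0]],[1,[0.0272,-0.0207,0],[0,0,0]],[1,[0.0272,-0.0207,0],[0,0,0]],[1,[0.0272,-0.0207,0],[0,0,0]],[1,[0.0272,-0.0207,0],[0,0,0]],[1,[0.0272,-0.0207,0],[0,0,0]],[1,[0.0272,-0.0207,0],[0,0,0]]]'
python3 -m creep '[[1,[0,0,0],[0,0,0]],[1,[0,0,0],[0,0,0]],[1,[0,0,0],[0,0,0]]]'
python3 - <<'E'
from h import *
rep();p=pw();im=read_camera("wrist");b=read_camera("top")
for X in((.380,.330,.105),(.380,.330,0)):
    q=p@np.r_[X,1];print(q[:2]/q[2])
print([(r["confidence"],r["rect"]) for r in masks_of("wrist","jar_new")])
for r in masks_of("top","jar_new")[:1]: print(r["rect"])
o=np.hstack([cv2.resize(im,(400,300)),cv2.resize(b[130:280,230:430],(400,300))])
cv2.imwrite("pics/w6.png",o[:,:,::-1])
E
```

```text
t: 25.83
tool_pos: [0.3776, 0.3307, 0.2087]
tool_rot: [0.0, 0.767, 0.641, 0.0]
wrist_force: [-0.2, 0.2, -0.2]
gripper_width: 0.0854
grasp_force: 0.0
t: 26.08
tool_pos: [0.3786, 0.3292, 0.2084]
tool_rot: [0.0, 0.767, 0.642, -0.0]
wrist_force: [-0.0, -0.1, -0.4]
gripper_width: 0.0852
grasp_force: 0.0
t26.08 j6 2.30 r 302.9 ang 114.5 yaw_y -10.1 z 0.2084 F [-0.01 -0.14 -0.38] T [ 0.047 -0.014 -0.035]
[('wrist', 6, np.float64(41.5), -72.1)] [('side', 7, np.float64(43.8), -78.8)]
[275.74399703 197.43407979]
[275.76640899 174.03315101]
[(0.64, [253.3, 158.3, 296.1, 214.7])]
[150.5, 238.7, 182.5, 260.6]
```

View pics/w6.png

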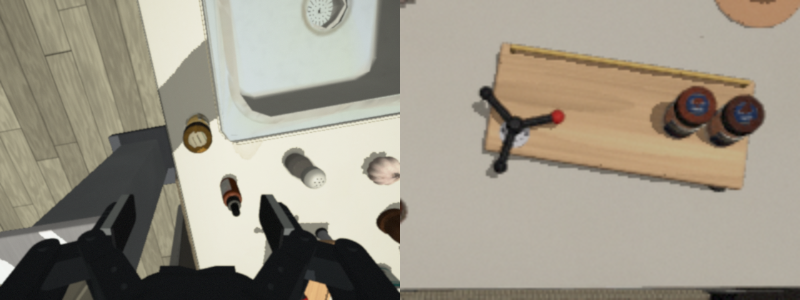

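```bash
python3 -m creep '[[1,[0.002,0.001,0.027],[0,0,0]],[1,[0,0,0.027],[0,0,0]],[1,[0,0,0.027],[0,0,0]],[1,[0,0,0.027],[0,0,0]],[1,[0,0,0.027],[0,0,0]],[1,[0,0,0.027],[0,0,0]],[1,[0,0,0],[0,0,0]],[1,[0,0,0],[0,0,0]]]' 30
python3 -m creep '[[0.35,[0,0,0],[0,0,0]],[0.35,[0,0,0],[0,0,0]],[0.35,[0,0,0],[0,0,0]],[0.2,[0,0,0],[0,0,0]],[0.1,[0,0,0],[0,0,0]],[0,[0,0,0],[0,0,0]],[0,[0,0,0],[0,0,0]],[0,[0,0,0],[0,0,0]]]' 30
```

```text
t: 27.05
tool_pos: [0.379, 0.33, 0.0457]
tool_rot: [-0.0, 0.767, 0.641, -0.002]
wrist_force: [-0.5, -0.6, -0.2]
gripper_width: 0.0857
grasp_force: 0.0
t: 27.72
tool_pos: [0.381, 0.332, 0.0482]
tool_rot: [0.0, 0.767, 0.642, 0.002]
wrist_force: [-1.5, -1.0, 6.4]
gripper_width: 0.0397
grasp_force: 29.8
```

```bash
python3 -m creep '[[0,[0,0,-0.02],[0,0,0]],[0,[0,0,-0.028],[0,0,0]],[0,[0,0,-0.028],[0,0,0]],[0,[0,0,-0.028],[0,0,0]],[0,[0,0,-0.028],[0,0,0]],[0,[0,0,-0.028],[0,0,0]],[0,[0,0,0],[0,0,0]]]'
python3 -m creep '[[0,[-0.012,0.0066,0],[0,0,0]],[0,[-0.0239,0.0132,0],[0,0,0]],[0,[-0.0239,0.0132,0],[0,0,0]],[0,[-0.0239,0.0132,0],[0,0,0]],[0,[-0.0239,0.0132,0],[0,0,0]],[0,[-0.0239,0.0132,0],[0,0,0]],[0,[-0.0239,0.0132,0],[0,0,0]],[0,[-0.0239,0.0132,0],[0,0,0]],[0,[-0.0239,0.0132,0],[0,0,0]]]'
python3 -m creep '[[0,[-0.0239,0.0132,0],[0,0,0]],[0,[-0.0239,0.0132,0],[0,0,0]],[0,[-0.0239,0.0132,0],[0,0,0]],[0,[-0.0239,0.0132,0],[0,0,0]],[0,[-0.0239,0.0132,0],[0,0,0]],[0,[-0.0239,0.0132,0],[0,0,0]],[0,[-0.0239,0.0132,0],[0,0,0]],[0,[-0.012,0.0066,0],[0,0,0]],[0,[0,0,0],[0,0,0]],[0,[0,0,0],[0,0,0]]]'
python3 - <<'E'
from h import *
rep();a=read_camera("side");w=read_camera("wrist")
o=np.hstack([cv2.resize(a[80:260,190:340],(400,480)),cv2.copyMakeBorder(cv2.resize(w,(400,300)),0,180,0,0,0)])
cv2.imwrite("pics/w7.png",o[:,:,::-1])
s=get_state();print(s["tool_pos"],s["gripper_width"],s["grasp_force"])
E
```

```text
t: 28.3
tool_pos: [0.3824, 0.3329, 0.2127]
tool_rot: [0.001, 0.767, 0.642, 0.005]
wrist_force: [1.4, 0.6, -0.7]
gripper_width: 0.0393
grasp_force: 31.0
t: 29.05
tool_pos: [0.4545, 0.1102, 0.2062]
tool_rot: [-0.0, 0.767, 0.642, -0.0]
wrist_force: [0.4, -0.1, -1.6]
gripper_width: 0.0399
grasp_force: 30.9
t: 29.88
tool_pos: [0.5201, -0.0826, 0.206]
tool_rot: [-0.001, 0.767, 0.641, -0.0]
wrist_force: [-0.1, 0.7, -1.4]
gripper_width: 0.0393
grasp_force: 30.9
t29.88 j6 1.44 r 137.0 ang -83.3 yaw_y -10.2 z 0.2060 F [-0.08  0.72 -1.35] T [0.004 0.028 0.035]
[('wrist', 185, np.float64(46.4), -77.2)] [('side', 8, np.float64(48.8), -79.4)]
[ 0.52002925 -0.08123748  0.20653272] 0.03917214618838371 30.932125076651573
```

View pics/w7.png

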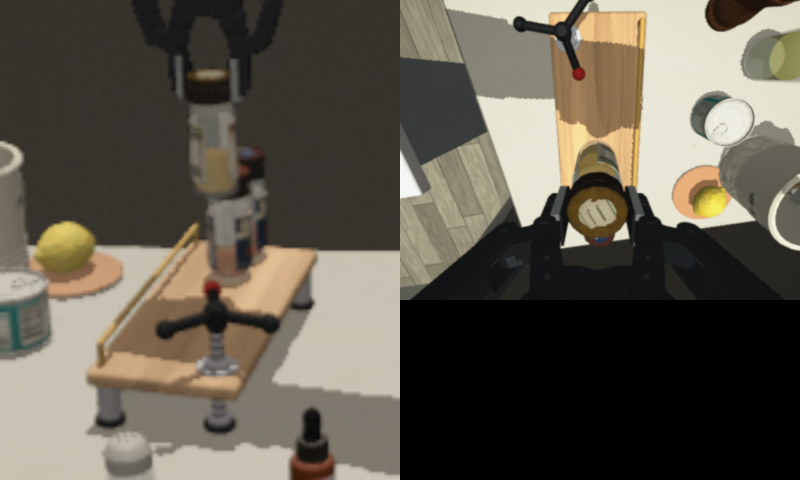

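```bash
python3 -m creep '[[0,[0,0.002,0.015],[0,0,0]],[0,[0,0,0.02],[0,0,0]],[0,[0,0,0.02],[0,0,0]],[0,[0,0,0.02],[0,0,0]],[0,[0,0,0.015],[0,0,0]],[0,[0,0,0.008],[0,0,0]],[0,[0,0,0],[0,0,0]],[0,[0,0,0],[0,0,0]]]'
python3 -m creep '[[0,[0,0,0.002],[0,0,0]],[0,[0,0,0],[0,0,0]],[0,[0,0,0],[0,0,0]]]'
python3 -m creep '[[0,[0,0,0.0015],[0,0,0]],[0,[0,0,0],[0,0,0]],[0,[0,0,0],[0,0,0]]]'
```

```text
t: 30.75
tool_pos: [0.5224, -0.0823, 0.1088]
tool_rot: [-0.0, 0.767, 0.642, 0.0]
wrist_force: [0.6, -0.5, -0.6]
gripper_width: 0.0398
grasp_force: 30.9
t: 31.0
tool_pos: [0.5231, -0.083, 0.1074]
tool_rot: [0.001, 0.767, 0.642, 0.0]
wrist_force: [-0.0, 0.4, -1.0]
gripper_width: 0.0398
grasp_force: 30.9
t: 31.25
tool_pos: [0.5225, -0.0829, 0.1051]
tool_rot: [0.0, 0.767, 0.642, 0.0]
wrist_force: [0.0, -0.0, -1.0]
gripper_width: 0.0395
grasp_force: 30.9
```

```bash
python3 -m creep '[[0,[0,0,0.001],[0,0,0]],[0,[0,0,0],[0,0,0]],[0,[0,0,0],[0,0,0]]]'
python3 -m creep '[[0,[0,0,0.001],[0,0,0]],[0,[0,0,0],[0,0,0]],[0,[0,0,0],[0,0,0]]]'
python3 -m creep '[[0,[0,0,0.001],[0,0,0]],[0,[0,0,0],[0,0,0]],[0,[0,0,0],[0,0,0]]]'
```

```text
t: 31.5
tool_pos: [0.5224, -0.0829, 0.1039]
tool_rot: [-0.0, 0.767, 0.642, 0.0]
wrist_force: [0.1, 0.2, -0.9]
gripper_width: 0.0398
grasp_force: 30.9
t: 31.75
tool_pos: [0.5226, -0.083, 0.1035]
tool_rot: [0.0, 0.767, 0.642, 0.0]
wrist_force: [-1.9, 0.1, 4.2]
gripper_width: 0.0396
grasp_force: 31.4
t: 32.0
tool_pos: [0.5226, -0.083, 0.1034]
tool_rot: [0.001, 0.767, 0.642, 0.0]
wrist_force: [-4.5, 0.2, 10.3]
gripper_width: 0.0392
grasp_force: 32.2
```

```bash
python3 -m creep '[[0,[0,0,-0.0015],[0,0,0]],[0,[0,0,0],[0,0,0]],[0,[0,0,0],[0,0,0]],[0.55,[0,0,0],[0,0,0]],[0.6,[0,0,0],[0,0,0]],[0.7,[0,0,0],[0,0,0]],[0.8,[0,0,0],[0,0,0]],[0.8,[0,0,0],[0,0,0]],[0.8,[0,0,0],[0,0,0]]]' 20
python3 -m creep '[[0.8,[0,0,-0.01],[0,0,0]],[0.8,[0,0,-0.02],[0,0,0]],[0.8,[0,0,-0.03],[0,0,0]],[0.8,[0,0,-0.03],[0,0,0]],[0.8,[0,0,-0.03],[0,0,0]],[0.8,[0,0,-0.02],[0,0,0]],[0.8,[0.03,0,0],[0,0,0]],[0.8,[0.03,-0.03,0],[0,0,0]],[0.8,[0.03,-0.03,0],[0,0,0]],[0.8,[0.03,-0.03,0],[0,0,0]]]'
python3 -m creep '[[0.8,[0.03,-0.03,0],[0,0,0]],[0.8,[0.03,-0.03,0],[0,0,0]],[0.8,[0.03,-0.03,0],[0,0,0]],[0.8,[0.03,-0.01,0],[0,0,0]],[0.8,[0.03,0,0],[0,0,0]],[0.8,[0.03,0,0],[0,0,0]],[0.8,[0,0,0],[0,0,0]],[0.8,[0,0,0],[0,0,0]]]'
python3 - <<'E'
from h import *
a=read_camera("side");b=read_camera("top")
o=np.hstack([cv2.resize(a[110:260,200:325],(400,480)),cv2.copyMakeBorder(cv2.resize(b[140:240,250:420],None,fx=2.35,fy=2.35),0,245,0,0,0)[:480]])
cv2.imwrite("pics/w8.png",o[:,:,::-1]);print(o.shape)
E
```

```text
t: 32.75
tool_pos: [0.5224, -0.0828, 0.1034]
tool_rot: [-0.0, 0.767, 0.642, 0.0]
wrist_force: [0.2, 0.2, -0.3]
gripper_width: 0.068
grasp_force: 0.0
t: 33.58
tool_pos: [0.4556, 0.0501, 0.2441]
tool_rot: [0.0, 0.767, 0.641, 0.0]
wrist_force: [-0.6, 0.9, 0.2]
gripper_width: 0.0683
grasp_force: 0.0
t: 34.25
tool_pos: [0.3907, 0.2434, 0.244]
tool_rot: [0.0, 0.766, 0.643, 0.0]
wrist_force: [-1.1, -0.3, 0.2]
gripper_width: 0.0686
grasp_force: 0.0
(480, 800, 3)
```

View pics/w8.png

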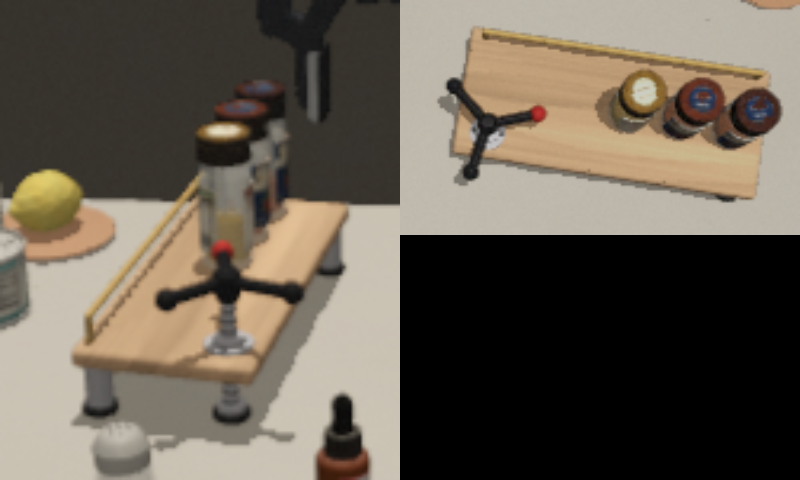

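Run:
```python
from h import *
T=lambda x,y:(250+(x-400)/2.35-.3,140+y/2.35-.3)
C=np.array([.524,-.069]);y=np.array([.165,.986]);x=np.array([.986,-.165])
for n,uv in(("new",(645,91)),("next",(703,98)),("end",(757,111))):
    w=onz("top",T(*uv),.16);d=(w-C)*1e3;print(n,w.round(4),d@x,d@y)
c=[onz("top",T(*u),.055) for u in((474,29),(457,152),(769,76),(755,196))];print(np.mean(c,0))
```

```text
new [ 0.5223 -0.0846] 0.8972101327003807 -15.675316424847532
next [ 0.5155 -0.1352] 2.588034496586041 -66.66283630201525
end [ 0.5035 -0.1818] -1.5833665144446762 -114.63746454611778
[ 0.52296204 -0.07015663]
```

Everything is in tolerance: the gap is about 10 mm, the jar is on the centre line and the shelf has not moved. I'm handing in.

```bash
python3 -c "
from rig import *
print(sign_off())"
```

```text
the job is handed in; nothing more can be done
None
```

I handed the job in at about 34 s; no verdict came back. By camera and fingertip force, the foot bears on the worktop about 1 mm past first contact, and the red-labelled jar stands in line about 10 mm from its neighbour. The shelf did not move, the other two jars look undisturbed, and I never touched the shaker or dropper.

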